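Set the pendulum angle gauge on the ring blank and hold it at the mark

ROBOT

A 6-joint arm with a two-finger parallel gripper is mounted at the origin on a cart in front of the work surface, level with it; the furniture and walls round the work are solid. World frame = base frame: x ahead of the robot, y to its left, z up, the work surface at z = 0. Lengths are in mm, angles in degrees, forces in N, time in s.
With the tool pointing down it reaches from about 425 to 950 mm from the base axis. Payload 14.7 kg.
Tool frame: the origin (TCP) lies on the mounting face of the last link; the fingertips stand 173 mm ahead of it and the grasp point (between the pads) lies 155 mm ahead of it; z points along the fingers, y is the direction in which the jaws open and shut (so a half turn about z gives the same grasp; the last joint's range is limited). The gripper opens to 85 mm and grips with 20 to 120 N. Pads are 22 mm wide; open, the fingers measure 114 mm over their backs; the gripper's body (76 mm by 85 mm) begins 54 mm behind the grasp point. The pads swing forward as they close: fully open they stand 13 mm farther back than shut.
Start: joints at [-67.643, 27.513, 91.461, -0, 61.026, -2.67], TCP at [274.992, -588.959, 404.697] pointing down, gripper open.
Joint ranges: [-157.49, 157.49], [-46.99, 117.5], [13.45, 153.17], [-89.5, 269.5], [5.16, 153.95], [-167.48, 167.48]. Speed limits (degrees/s): [108.29, 108.29, 136.94, 172.46, 172.46, 172.46].

INTERFACE

Orientations are given as a 3x3 rotation matrix whose columns are the frame's x, y, z axes.
In Python, from station import manip gives the robot as it stands.
- The arm moves only by the tool arm_command, never from a script. Its argument "rows" is text: rows parted by semicolons, each of 7 numbers parted by spaces: the finger opening in cm, from 0 to 8.54, then the shift along the tool's x, y, z in cm, then the turn, a rotation vector about the tool's x, y, z in degrees. A call has 1 to 20 rows; each row shifts and turns the commanded pose from where the row before left it, along the tool's axes as they then stand; what a row does not reach is not made up. A row lasts 1/8 s, in which the tool goes at most 62.5 mm and 10.7 degrees, less where a joint would pass 70% of its speed; a pose out of reach is approached as far as the arm can. A call with a gripper value outside its range is refused whole. The fingers move at their own pace and stop on an object; "squeeze" is the grip in N (left out, the last holds). Time passes only in rows, so rows that do not move let the fingers close. It gives the time, the measured TCP pose, the force and the opening at its end, in the units of the state.
- manip.read_state(): the state, without advancing time (a new reading comes with each control period).
- manip.camera(name): name is "scene" or "top" or "wrist"; returns a dict with "color" (420x560x3 uint8, red, green, blue), "depth" (420x560 float32, mm along the optical axis (not along the pixel's ray), 0 where there is no reading), "intrinsics" (3x3 intrinsics, pixels), "position" and "orientation" of the camera in the world. Camera axes: x right, y down, z forward; pixel columns grow to the right and rows downward; lengths in mm; the calibration is good to about 2 mm. A picture is of the moment at which its call begins.
- manip.finish_job(): hands the job in, once; it reports no verdict.
The state is a dict: "time": time; "joint_positions": joint angles; "joint_vel": joint speeds; "joint_torque": joint torques, N m; "tcp_pos": TCP position; "tcp_rot": TCP orientation; "force": force on the tool from outside, world axes, zero at the start; "wrist_torque": the same for the moment, N m; "grip_width": opening from 0.0 (shut) to 1.0 (fully open).
Only numpy, scipy, OpenCV 4.12 (cv2) and the standard library are available. Lean on these libraries where they do the work, as an engineer would, in place of code of your own. Each camera call takes 0.05 s, during which the arm holds its last target.

TASK

Lift the clear dust cover off the angle gauge and stand it upright on the bench top. Set the gauge astride the copper ring blank on the mandrel, its V foot seated on the middle of the ring with both legs touching and square to the ring, and rock it round the ring until its swinging pointer settles on the red mark. Finish while still gripping the gauge and holding it down on the ring at that angle, so that I can scribe the next stone seat along its foot; leave the other things on the bench where they are.

Things in the scene. Friction and masses are not known exactly. Their poses are not given: they have to be found in the camera images.
- cover_knob (a point): middle of the black round knob (20 mm across, 26 mm high) on the clear dust cover, 146 mm above the cover's lower rim; z = the cover's up. The cover is a loose open-bottomed box, 58 (x) by 82 (y) by 133 mm high, walls 3 mm, about 0.16 kg, standing over the gauge on the wooden foot, square to it, rim 12 mm above the bench; it must rise 130 mm to clear the gauge.
- case: dark wooden foot, 88 mm (x) by 112 mm (y), 12 mm high, fixed to the bench, with a plinth 47 x 71 mm, 8 mm higher, that centres the cover; the gauge stands on the plinth, 20 mm above the bench. Origin at the centre of its underside. A desk lamp's boom crosses the bench behind the work, some 10 cm or more beyond it and 0.1 to 0.4 m up: keep the wrist clear of it.
- gauge: loose angle gauge, 119 mm high, about 0.22 kg: steel V foot (two legs at 90 degrees, 34 mm long along x, 60 mm wide over the feet), above it a round dial case 54 mm across, 26 mm thick, its face to its own -x, above that the grip. Origin at the centre under its feet; z up through the grip, x along the V, square to the dial. At the start x points away from the robot, within the case's turn.
- gauge_grip (a point): point to grip the gauge: in the black hand grip on top, a block 20 mm (x) by 18 mm (y) by 36 mm high (z 80 to 116 mm above the gauge's feet); this point lies 103 mm above the feet, 13 mm below the block's top, 21 mm above the dial case. Its flat sides face the gauge's +y and -y.
- gauge_seat (a point): point of the gauge, 11.4 mm below its feet (114.4 mm below gauge_grip) on its z axis, that comes to lie on the axis of the ring when the V foot is seated on it.
- stand: grey mandrel stand, fixed to the bench, foot 150 x 92 mm; a horizontal mandrel points to the stand's own -x and carries the copper ring blank. The post behind (its front 39 mm beyond the ring's centre) rises 29 mm above the ring's axis. Origin on the bench below the ring's centre.
- ring_centre (a point): centre of the copper ring blank: 50 mm outside diameter, 44 mm wide, axis along this point's x, level, 80 mm above the bench, fixed. The mandrel through it is 46 mm thick.
- pointer (a joint): angle (rad) of the black pendulum pointer on the dial, from the dial's centre line; the weighted pointer always hangs plumb, swings for about a second and reads 0 when the gauge is upright. Positive: the gauge leans towards its own -y (turned by that angle about its own +x), to the right as one looks at the face, and the pointer stands left of the centre line.
- mark (a joint): angle (rad) of the red mark on the dial's bezel, same sense and zero as the pointer; it was set beforehand, between about 0.16 and 0.5, and stays there. The pointer is on the mark when both joints read the same.
- pointer_tip (a point): tip of the pointer, 20 mm from the dial's centre; its z points along the pointer.
- mark_tip (a point): point at the red mark, 20 mm from the dial's centre; its z points from the dial's centre to the mark.
- findings_tin: round pale grey tin, 76 x 70 x 29 mm; bystander.
- pliers: black-handled pliers, 157 mm long; bystander.
- scriber: thin grey scriber, 118 mm long; bystander.
- pigment_jar: small brown jar with a white lid, 35 x 46 mm; bystander.

How it is judged (in metres and radians):
On the way, in this order (a step that is already met when the one before it is completed fails the run):
1. the cover stands upright on the bench, let go (height (world z) of cover_knob below 0.151 m and angle between cover_knob's own z axis and vertical below 0.06 rad and contact force between the fingers and cover below 0.2 N), for 0.2 s.
2. the gauge is astride the ring (distance between gauge_seat and ring_centre below 0.01 m and contact force between gauge and stand above 0.5 N), for 0.2 s.
At the end, for the whole second after the job is handed in: Gripper holds the gauge (over 2 N) pressed on the ring (over 0.5 N), seat point within 3 mm of the ring axis and 9 mm of its middle, square within 0.1 rad, still; pointer within 0.05 rad of the red mark, settled; cover upright on the bench, untouched (angle between the z axis of pointer_tip and the z axis of mark_tip, either way round below 0.05 rad and velocity of joint pointer between -0.3 and 0.3 rad/s and x of gauge_seat in the frame of ring_centre between -0.009 and 0.009 m and y of gauge_seat in the frame of ring_centre between -0.003 and 0.003 m and z of gauge_seat in the frame of ring_centre between -0.003 and 0.003 m and angle between the x axis of gauge and the x axis of ring_centre, either way round below 0.1 rad and contact force between gauge and stand above 0.5 N and contact force between the fingers and gauge above 2 N and linear speed of gauge below 0.02 m/s and height (world z) of cover_knob below 0.151 m and angle between cover_knob's own z axis and vertical below 0.06 rad and contact force between the arm and cover below 0.2 N); the arm keeps its last pose, push and grip.
It fails at once if a bystander is moved by more than 2 cm (distance of any of findings_tin, pliers, scriber, pigment_jar from where it was at the start of the episode above 0.02 m).
It fails at once if the gauge or the cover is knocked over (angle between gauge's own z axis and vertical above 1.1 rad or angle between cover_knob's own z axis and vertical above 0.8 rad).
It also fails if it takes over 61 s, if anything falls off the work surface, if the arm or the gripper's body presses on something with over 40 N, if the wrist force passes 120 N, or if a joint passes its speed limit or range.

## Working session

There is one attempt and no reset: what is moved stays moved. The work goes in short steps, Python scripts to look and compute and a tool call to move; the robot and the scene stay as the last step left them, time stands still between calls to the robot, and variables do not carry over. Pictures are saved under pics/ and viewed, and the job is handed in when it is done.

Besides the shell and the picture viewer there is one more tool, called after "Call:" by a JSON object that holds its "name" and its "arguments", one argument or row to a line. arm_command: Moves the arm, as the interface text tells. Its arguments: {"type":"object","properties":{"rows":{"type":"string"},"squeeze":{"type":"number"}},"required":["rows"]}

```bash
mkdir -p pics; ls; python3 - <<'E'
from station import manip
import cv2,pickle
s=manip.read_state();print(s)
for n in("scene","top","wrist"):
    c=manip.camera(n);pickle.dump(c,open(f"pics/{n}0.pkl","wb"))
    cv2.imwrite(f"pics/{n}0.png",c["color"][:,:,::-1]);print(n,c["intrinsics"].tolist(),c["position"],c["orientation"])
E
```

```text
pics
{'time': 0.0, 'joint_positions': array([-6.76452917e+01,  2.75508994e+01,  9.14949702e+01,  6.48247247e-04,
        6.10250522e+01, -2.66870413e+00]), 'joint_vel': array([-0.0007795 ,  0.05929868, -0.00785936, -0.04008455, -0.07826773,
        0.01717713]), 'joint_torque': array([-2.18106747e-03, -9.50644755e+01, -4.30186665e+01, -1.35906262e-05,
        1.23153382e-02, -1.48882532e-05]), 'tcp_pos': array([ 274.89812506, -588.78130734,  404.05249075]), 'tcp_rot': array([[ 9.06137356e-01,  4.22983308e-01, -4.61637306e-04],
       [ 4.22983555e-01, -9.06136631e-01,  1.14855768e-03],
       [ 6.75142541e-05, -1.23601601e-03, -9.99999234e-01]]), 'force': array([-0.28856602, -0.1821617 , -0.18107606]), 'wrist_torque': array([ 0.03897682,  0.02079399, -0.00906226]), 'grip_width': 0.9986381313224233}
scene [[542.5178078557107, 0.0, 278.74719808244555], [0.0, 542.5178078557107, 217.31364253962403], [0.0, 0.0, 1.0]] [ -50.86570763 -560.6895949   689.45293794] [[ 0.6681286  -0.43867246  0.60097475]
 [-0.74389108 -0.41030347  0.52751979]
 [ 0.01517362 -0.79951081 -0.60046001]]
top [[438.47747581265753, 0.0, 276.8212801509714], [0.0, 438.47747581265753, 204.83490987435786], [0.0, 0.0, 1.0]] [374.79291661 -74.7392648  955.92215967] [[ 0.01971964 -0.98783406  0.15425628]
 [-0.99924724 -0.01431726  0.03605509]
 [-0.03340791 -0.15485115 -0.98737279]]
wrist [[358.1680224111078, 0.0, 277.48739871666737], [0.0, 358.1680224111078, 207.83832796841318], [0.0, 0.0, 1.0]] [ 346.22915027 -555.92741627  372.22891548] [[ 4.23178757e-01 -8.62435596e-01 -2.77713129e-01]
 [-9.06045979e-01 -4.03029764e-01 -1.29025936e-01]
 [-6.50096772e-04  3.06221900e-01 -9.51959939e-01]]
```

View pics/scene0.png

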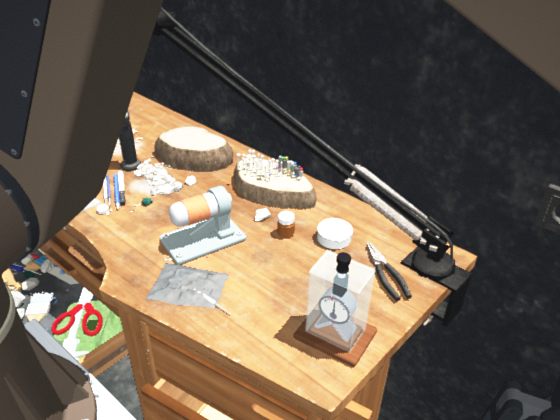

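View pics/top0.png

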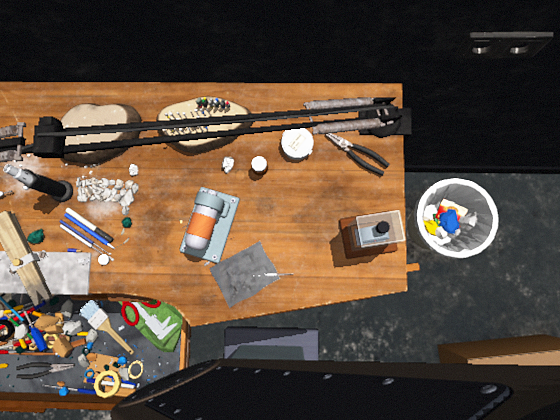

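The scene view shows the cover with its knob at about (343,261) and the stand at (205,220). In the top view the knob is at about (382,227), the case at (370,237) and the ring at (203,230). I'll zoom in next.

```bash
python3 - <<'E'
import cv2,pickle,numpy as np
def crop(n,x0,y0,x1,y1,f):
    im=cv2.imread(f"pics/{n}0.png")[y0:y1,x0:x1]
    return cv2.resize(im,None,fx=f,fy=f,interpolation=cv2.INTER_CUBIC)
a=crop("top",165,170,245,270,4);b=crop("top",325,190,425,290,4)
im=np.zeros((400,720,3),np.uint8);im[:400,:320]=a;im[:,320:720]=b;cv2.imwrite("pics/topc.png",im)
a=crop("scene",155,180,255,265,4);b=crop("scene",285,245,385,370,4)
im=np.zeros((500,800,3),np.uint8);im[:340,:400]=a;im[:,400:]=b;cv2.imwrite("pics/scenec.png",im)
E
```

```text
(no output)
```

View pics/topc.png

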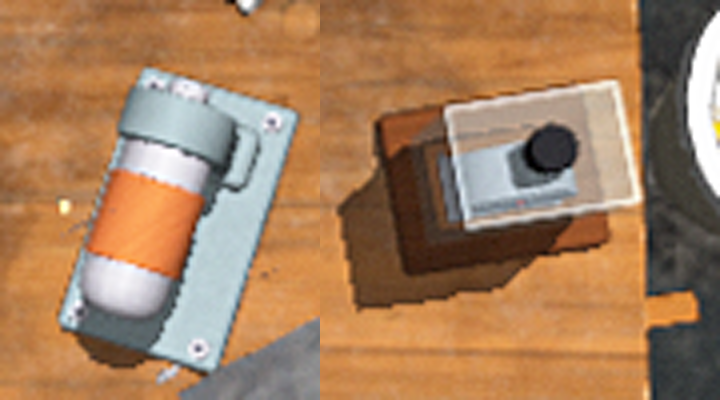

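View pics/scenec.png

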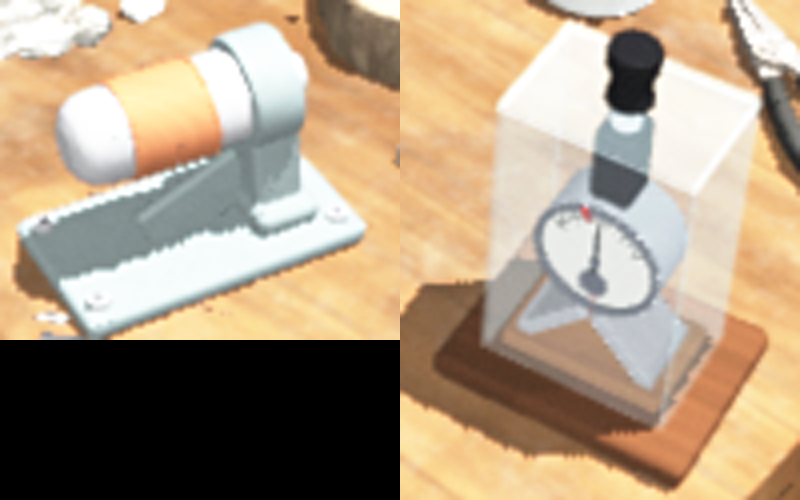

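View pics/wrist0.png

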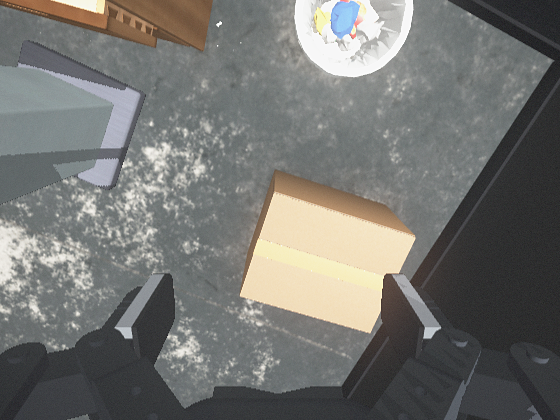

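```bash
cat > h.py <<'E'
import cv2,pickle,numpy as np
from scipy.optimize import least_squares
def load(n): return pickle.load(open(f"pics/{n}.pkl","rb"))
def ray(c,u,v):
    K=c["intrinsics"];d=np.array([(u-K[0,2])/K[0,0],(v-K[1,2])/K[1,1],1.]);return np.array(c["position"]),np.array(c["orientation"])@d
def onz(c,u,v,z):
    p,d=ray(c,u,v);return p+d*(z-p[2])/d[2]
def proj(c,P):
    q=(np.atleast_2d(P)-c["position"])@c["orientation"];k=c["intrinsics"];return np.c_[q[:,0]/q[:,2]*k[0,0]+k[0,2],q[:,1]/q[:,2]*k[1,1]+k[1,2]]
def tri(obs):
    A=np.zeros((3,3));b=np.zeros(3)
    for c,u,v in obs:
        p,d=ray(c,u,v);d=d/np.linalg.norm(d);M=np.eye(3)-np.outer(d,d);A+=M;b+=M@p
    X=np.linalg.solve(A,b);return X,[float(np.linalg.norm(proj(c,X)[0]-[u,v])) for c,u,v in obs]
def pts(c,m):
    v,u=np.nonzero(m&(c["depth"]>0));z=c["depth"][v,u];K=c["intrinsics"]
    q=np.c_[(u-K[0,2])/K[0,0]*z,(v-K[1,2])/K[1,1]*z,z];return q@np.array(c["orientation"]).T+c["position"]
def box(c,m,x0,y0,x1,y1):
    o=np.zeros_like(m);o[y0:y1,x0:x1]=m[y0:y1,x0:x1];return o
E
python3 - <<'E'
from h import *
T=load("top0");S=load("scene0")
def cop(c):
    h=cv2.cvtColor(c["color"],cv2.COLOR_RGB2HSV);r=c["color"].astype(int)
    return h
# copper
for n,c,bx in(("top",T,(180,205,222,245)),("scene",S,(172,185,225,228))):
    r=c["color"].astype(int); hs=cv2.cvtColor(c["color"],cv2.COLOR_RGB2HSV)
    m=box(c,(hs[...,1]>90)&(r[...,0]-r[...,2]>70),*bx)
    P=pts(c,m);P=P[(P[:,2]>70)]
    print(n,len(P),P.min(0),P.max(0))
    def f(p):
        d=np.array([np.cos(p[2]),np.sin(p[2])]);l=-(P[:,0]-p[0])*d[1]+(P[:,1]-p[1])*d[0]
        return np.hypot(l,P[:,2]-p[3])-25
    s=least_squares(f,[*P[:,:2].mean(0),0.0,80],loss="soft_l1")
    for y0 in(0.5,-.5):
        s2=least_squares(f,[*P[:,:2].mean(0),y0,80],loss="soft_l1")
        if s2.cost<s.cost:s=s2
    p=s.x;d=np.array([np.cos(p[2]),np.sin(p[2])])
    a=(P[:,:2]-p[:2])@d;lo,hi=np.percentile(a,[1,99]);mid=p[:2]+d*(lo+hi)/2
    print("yaw",np.degrees(p[2]),"mid",mid,"z",p[3],"len",hi-lo,"rms",np.sqrt(np.mean(f(p)**2)))
# knob
for n,c,bx in(("top",T,(370,215,395,240)),("scene",S,(333,250,355,275))):
    g=c["color"].max(2); m=box(c,g<60,*bx);v,u=np.nonzero(m);print(n,len(u),u.mean(),v.mean(),u.min(),u.max(),v.min(),v.max(),np.percentile(pts(c,m),[10,50,90],axis=0) if (m&(c["depth"]>0)).any() else None)
E
```

```text
top 529 [439.9055515   81.05485632  72.20474167] [491.85421805 136.11132436 109.35818234]
yaw -16.033963198836453 mid [466.85062624 110.67957364] z 80.21372628141664 len 42.26670762060319 rms 1.2494478695469442
scene 276 [440.05668792  78.52702693  70.03655581] [488.57247701 130.02393057 106.6956633 ]
yaw -375.76876980100946 mid [467.240507   110.29613512] z 79.75232743580028 len 41.38601810283427 rms 1.4813948781124073
top 118 382.08474576271186 227.23728813559322 376 388 222 233 [[ 453.13975025 -243.29780498  160.70624927]
 [ 460.08672682 -234.97442309  170.71384582]
 [ 467.13513201 -227.71342607  173.04153256]]
scene 202 342.6485148514852 262.53960396039605 337 349 253 272 [[ 451.94913075 -245.97989837  150.54806193]
 [ 456.32809629 -240.52718807  167.49290913]
 [ 464.6024924  -233.52124428  171.26892141]]
```

```bash
python3 - <<'E'
from h import *
T=load("top0");S=load("scene0")
print("knob tri",tri([(T,382.08,227.24),(S,342.65,262.54)]), onz(T,382.1,227.2,168))
# case foot corners in crop (topc second image offset 320, scale4, origin 325,190): z=12
for q in((380,113),(408,274),(608,243)):
    print("case",q,onz(T,325+(q[0]-320)/4-.4,190+q[1]/4-.4,12))
# lid corners z=145
L=[onz(T,325+(a-320)/4-.4,190+b/4-.4,145) for a,b in((446,105),(618,82),(640,203),(468,228))]
print("lid",np.round(L,1), np.mean(L,0))
for i in range(4):
    e=L[(i+1)%4]-L[i];print(np.linalg.norm(e),np.degrees(np.arctan2(e[1],e[0])))
for n,u,v in(("jar",258,165),("tin",297,145),("pliersR",385,172),("pliersmid",355,150),("scrL",252,275),("scrR",292,272),("free",300,200),("free",310,225),("free",330,215),("edge",404,200),("front",330,300)):
    print(n,onz(T,u,v,0).round())
# mark/pointer rough
E
```

```text
knob tri (array([ 461.14700096, -237.34743588,  159.47135953]), [0.1705556726580083, 0.2093510326945887]) [ 460.08459733 -235.41524748  168.        ]
case (380, 113) [ 495.77971462 -176.48133011   12.        ]
case (408, 274) [ 409.68952262 -191.11090143   12.        ]
case (608, 243) [ 428.0247782  -296.97156845   12.        ]
lid [[ 482.9 -192.6  145. ]
 [ 494.9 -271.9  145. ]
 [ 439.  -280.6  145. ]
 [ 426.2 -202.2  145. ]] [ 460.7780611  -236.82399351  145.        ]
80.17689227477717 -81.42438413272536
56.52990020431873 -171.15487145297166
79.4453181331187 99.27741004633614
57.51110051395729 9.575352413105259
jar [614.   4.   0.]
tin [661. -83.   0.]
pliersR [ 601. -278.    0.]
pliersmid [ 651. -212.    0.]
scrL [370.  11.   0.]
scrR [378. -75.   0.]
free [536. -91.   0.]
free [ 481. -113.    0.]
free [ 503. -157.    0.]
edge [ 539. -318.    0.]
front [ 321. -157.    0.]
```

The measurements agree with the stated sizes:

| Item | Position (mm) | Yaw | Check |
|---|---|---|---|
| Ring centre | (467, 110.5, 80) | −16° | z fits 80 |
| Cover knob | (461, −237, 159) | 9.5° | lid 57 × 80 mm |

Bench space at about (490, −95) is free for the cover. I'll move over the knob first, then turn the wrist so its camera looks at the dial side.

Call:
{"name": "arm_command", "arguments": {
  "rows": "8.5 3.97 -3.0 0 0 0 0;8.5 3.97 -3.0 0 0 0 0;8.5 3.97 -3.0 0 0 0 0;8.5 3.97 -3.0 0 0 0 0;8.5 3.97 -3.0 0 0 0 0;8.5 3.97 -3.0 0 0 0 0;8.5 3.97 -3.0 0 0 0 0;8.5 3.97 -3.0 0 0 0 0;8.5 0 0 0 0 0 0",
  "squeeze": 40
}}

```text
time: 1.27
tcp_pos: [462.3, -234.5, 404.6]
tcp_rot: [[0.905, 0.426, -0.0], [0.426, -0.905, 0.001], [0.0, -0.001, -1.0]]
force: [-0.0, 0.9, 0.5]
grip_width: 0.993
```

Call:
{"name": "arm_command", "arguments": {
  "rows": "8.5 0 0 0 0 0 -10.3;8.5 0 0 0 0 0 -10.3;8.5 0 0 0 0 0 -10.3;8.5 0 0 0 0 0 -10.3;8.5 0 0 0 0 0 -10.3;8.5 0 0 0 0 0 -10.3;8.5 0 0 0 0 0 -10.3;8.5 0 0 0 0 0 -10.3;8.5 0 0 0 0 0 -10.3;8.5 0 0 0 0 0 -10.3;8.5 0 0 0 0 0 -10.3;8.5 0 0 0 0 0 -10.3;8.5 0 0 0 0 0 -10.3;8.5 0 0 0 0 0 -10.3;8.5 0 0 0 0 0 -10.3;8.5 0 0 0 0 0 -10;8.5 0 0 0 0 0 0;8.5 0 0 0 0 0 0"
}}

```text
time: 3.52
tcp_pos: [461.1, -237.5, 404.6]
tcp_rot: [[-0.987, -0.161, -0.0], [-0.161, 0.987, -0.0], [0.0, 0.0, -1.0]]
force: [-1.1, 0.8, -0.5]
grip_width: 0.993
```

```bash
cat >> h.py <<'E'
def st():
    from station import manip
    s=manip.read_state();R=s["tcp_rot"];print("t",s["time"],"pos",s["tcp_pos"].round(1),"yaw",np.degrees(np.arctan2(R[1,0],R[0,0])).round(2),"z",R[:,2].round(4),"F",s["force"].round(1),"T",s["wrist_torque"].round(2),"g",round(s["grip_width"],3),"q",s["joint_positions"].round(1));return s
def shot(n,name):
    from station import manip
    c=manip.camera(n);pickle.dump(c,open(f"pics/{name}.pkl","wb"));cv2.imwrite(f"pics/{name}.png",c["color"][:,:,::-1]);return c
E
python3 -c "
from h import *
shot('wrist','w1');st()"
```

```text
t 3.575 pos [ 461.1 -237.4  404.7] yaw -170.69 z [-1.e-04  0.e+00 -1.e+00] F [-0.3 -0.   0.2] T [ 0.02 -0.04  0.04] g 0.997 q [ -30.6   17.   108.5   -0.    54.4 -129.9]
```

View pics/w1.png

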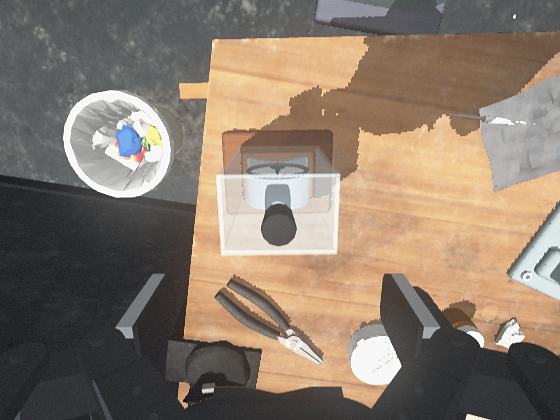

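The lid is square in the wrist view, with corners at (218,175), (338,174), (338,254) and (221,254), and the knob top is at (278,226).

```bash
python3 -c "
from h import *
c=load('w1')
g=c['color'].max(2);m=box(c,g<70,255,195,305,250);v,u=np.nonzero(m);print(len(u),u.min(),u.max(),v.min(),v.max())
print(onz(c,278.5,225,168))
L=[onz(c,a,b,145) for a,b in((218,175),(338,174),(338,254),(221,254))];print(np.mean(L,0))
for i in range(4):
    e=L[(i+1)%4]-L[i];print(np.linalg.norm(e),np.degrees(np.arctan2(e[1],e[0])))
"
```

```text
17 261 295 204 228
[ 459.65711814 -237.53404603  168.        ]
[ 461.48856719 -237.0112357   145.        ]
77.78781258790728 99.76647196423029
56.81781238961256 12.21358947713745
81.44764120818687 -80.71068428686522
56.101221921978556 -171.49087988243218
```

Three views agree on (461, −237), so I'll descend and grip the knob.

Call:
{"name": "arm_command", "arguments": {
  "rows": "8.5 0 0 3 0 0 0;8.5 0 0 3 0 0 0;8.5 0 0 1.5 0 0 0;8.5 0 0 0.9 0 0 0;1.0 0 0 0 0 0 0;1.0 0 0 0 0 0 0;1.0 0 0 0 0 0 0;1.0 0 0 0 0 0 0;1.0 0 0 0 0 0 0;1.0 0 0 0 0 0 0;1.0 0 0 0 0 0 0;1.0 0 0 0 0 0 0"
}}

```text
time: 5.08
tcp_pos: [461.4, -237.1, 321.3]
tcp_rot: [[-0.986, -0.165, 0.001], [-0.166, 0.986, -0.0], [-0.001, -0.001, -1.0]]
force: [-0.2, 2.5, 5.8]
grip_width: 0.217
```

Call:
{"name": "arm_command", "arguments": {
  "rows": "1 0 0 -1 0 0 0;1 0 0 -2 0 0 0;1 0 0 -3 0 0 0;1 0 0 -3 0 0 0;1 0 0 -3 0 0 0;1 0 0 -2 0 0 0;1 0 0 -1 0 0 0;1 0 0 0 0 0 0;1 0 0 0 0 0 0"
}}

```text
time: 6.2
tcp_pos: [461.0, -237.0, 469.9]
tcp_rot: [[-0.986, -0.165, -0.001], [-0.165, 0.986, 0.001], [0.001, 0.001, -1.0]]
force: [0.6, -0.1, -2.6]
grip_width: 0.219
```

```bash
python3 -c "
from h import *
shot('scene','s2');st()
im=cv2.imread('pics/s2.png')[180:380,150:420];cv2.imwrite('pics/s2c.png',cv2.resize(im,None,fx=2.9,fy=2.9))"
```

```text
t 6.25 pos [ 461.  -237.   469.8] yaw -170.47 z [-1.3e-03  7.0e-04 -1.0e+00] F [ 0.7 -0.3 -1.8] T [ 0.02 -0.    0.02] g 0.217 q [ -30.6   13.2  103.8   -0.    63.1 -130.1]
```

View pics/s2c.png

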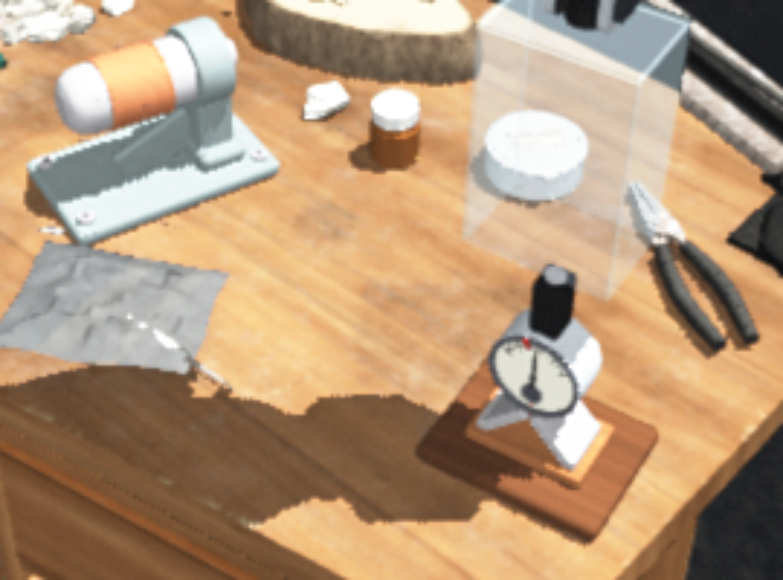

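The cover is up clear and hanging straight, with the gauge still on its plinth at about (540,370). Next I'll carry the cover to the open bench and lower it most of the way.

Call:
{"name": "arm_command", "arguments": {
  "rows": "1 -0.5 1.4 0 0 0 0;1 -1.04 2.7 0 0 0 0;1 -1.04 2.7 0 0 0 0;1 -1.04 2.7 0 0 0 0;1 -1.04 2.7 0 0 0 0;1 -0.5 1.4 0 0 0 0;1 0 0 1.0 0 0 0;1 0 0 3.0 0 0 0;1 0 0 3.5 0 0 0;1 0 0 3.5 0 0 0;1 0 0 2.5 0 0 0;1 0 0 1 0 0 0;1 0 0 0.6 0 0 0;1 0 0 0 0 0 0;1 0 0 0 0 0 0"
}}

```text
time: 8.12
tcp_pos: [489.9, -94.6, 320.4]
tcp_rot: [[-0.986, -0.165, 0.001], [-0.165, 0.986, -0.0], [-0.001, -0.001, -1.0]]
force: [0.7, -0.7, -1.2]
grip_width: 0.215
```

```bash
python3 -c "
from h import *
st();shot('scene','s3')
im=cv2.imread('pics/s3.png')[180:380,150:420];cv2.imwrite('pics/s3c.png',cv2.resize(im,None,fx=2.9,fy=2.9))"
```

```text
t 8.125 pos [489.9 -94.6 320.4] yaw -170.48 z [ 1.2e-03 -3.0e-04 -1.0e+00] F [ 0.7 -0.7 -1.2] T [-0.03  0.06  0.03] g 0.215 q [ -14.4   22.   115.9    0.    42.  -113.9]
```

View pics/s3c.png

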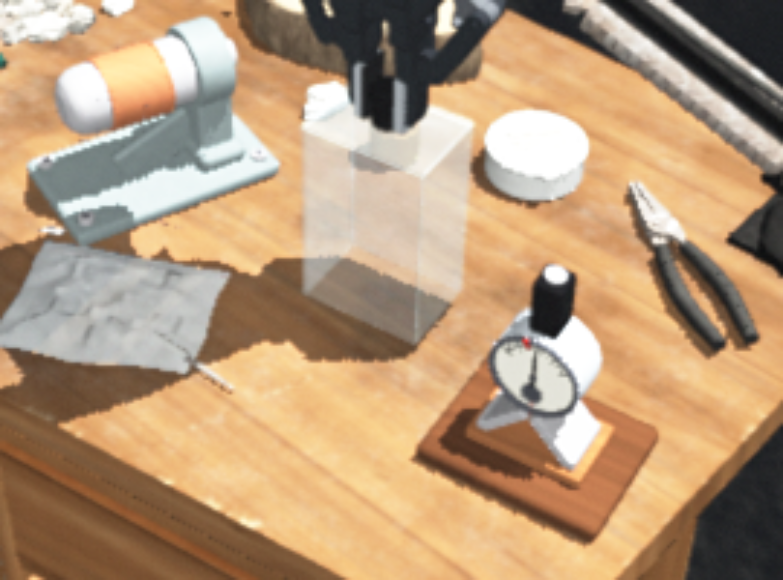

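The cover hangs about 11 mm above clear bench, so I'll lower it to contact.

Call:
{"name": "arm_command", "arguments": {
  "rows": "1 0 0 0.5 0 0 0;1 0 0 0.4 0 0 0;1 0 0 0.1 0 0 0;1 0 0 0.1 0 0 0;1 0 0 0.05 0 0 0;1 0 0 0 0 0 0"
}}

```text
time: 8.93
tcp_pos: [489.9, -94.3, 309.5]
tcp_rot: [[-0.986, -0.165, 0.001], [-0.165, 0.986, -0.0], [-0.001, -0.0, -1.0]]
force: [-6.1, 4.9, 27.9]
grip_width: 0.22
```

It touches with about 28 N at the expected height, so I'll release and back up.

Call:
{"name": "arm_command", "arguments": {
  "rows": "1 0 0 -0.08 0 0 0;8.5 0 0 0 0 0 0;8.5 0 0 0 0 0 0;8.5 0 0 0 0 0 0;8.5 0 0 0 0 0 0;8.5 0 0 0 0 0 0;8.5 0 0 -2 0 0 0;8.5 0 0 -3 0 0 0;8.5 0 0 -4 0 0 0;8.5 0 0 -3 0 0 0;8.5 0 0 0 0 0 0"
}}

```text
time: 10.3
tcp_pos: [490.1, -94.6, 431.1]
tcp_rot: [[-0.986, -0.166, 0.004], [-0.166, 0.986, -0.001], [-0.004, -0.002, -1.0]]
force: [-0.5, -0.0, -0.5]
grip_width: 0.991
```

```bash
python3 -c "
from h import *
st();c=shot('scene','s4');shot('wrist','w4')
im=c['color'][180:380,150:420,::-1];cv2.imwrite('pics/s4c.png',cv2.resize(im,None,fx=2.9,fy=2.9))
d=c['color'][290:330,315:360,::-1];cv2.imwrite('pics/dial.png',cv2.resize(c['color'][265:345,305:370,::-1],None,fx=7,fy=7,interpolation=cv2.INTER_CUBIC))"
```

```text
t 10.3 pos [490.1 -94.6 431.1] yaw -170.47 z [ 0.0039 -0.001  -1.    ] F [-0.5 -0.  -0.5] T [-0.   -0.   -0.02] g 0.991 q [ -14.4   13.7  109.1   -0.    57.  -113.9]
```

View pics/s4c.png

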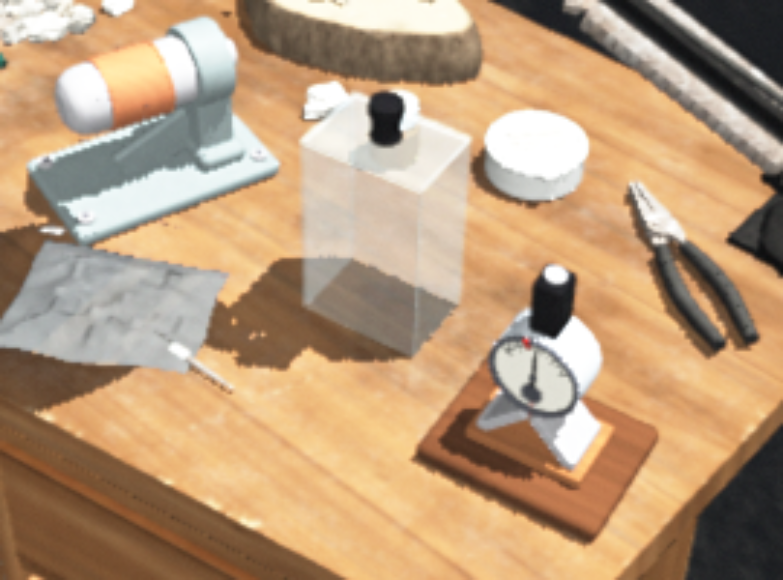

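View pics/dial.png

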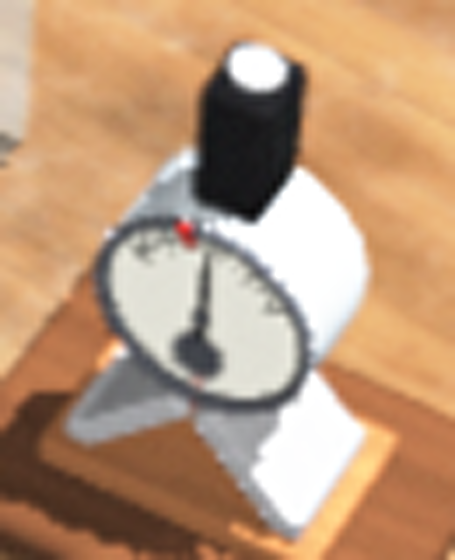

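View pics/w4.png

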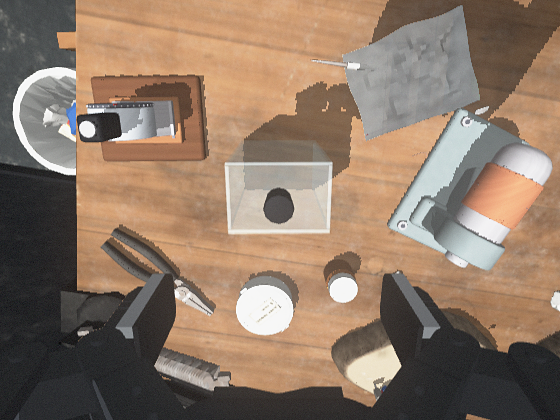

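The cover stands upright and free. The gauge is undisturbed, with the mark at about (186,232) and the pointer tip at (206,255) in the dial crop. Next I'll work out the mark angle on the dial plane and where the grip is.

```bash
python3 -c "
from h import *
c=load('s4')
yaw=np.radians(9.5);X=np.array([np.cos(yaw),np.sin(yaw),0]);Y=np.array([-np.sin(yaw),np.cos(yaw),0])
g=np.array([461,-237,20.])
def dp(a,b,off=-13):
    p,d=ray(c,305+a/7-.43,265+b/7-.43);o=g+X*off;P=p+d*((o-p)@X)/(d@X);return np.array([(P-g)@Y,P[2]-20])
for n,a,b in(('mark',186,232),('tip',206,255),('hub',199,355),('ellL',97,275),('ellR',310,345),('top',180,217),('bot',245,408),('cen',203,312)):
    q=dp(a,b);print(n,q.round(1),'ang from (cen) deg',np.degrees(np.arctan2(q[0],q[1]-55)).round(1))
S=c['color'].astype(int);m=box(c,(S[...,0]-S[...,1]>70)&(S[...,0]-S[...,2]>70),320,290,340,305);v,u=np.nonzero(m);print(u,v)
gm=box(c,c['color'].min(2)>200,330,268,350,280);v,u=np.nonzero(gm);print('grip top',u.mean(),v.mean(),onz(c,u.mean(),v.mean(),136))
w=load('w4');gm=box(w,w['color'].min(2)>200,75,118,98,142);v,u=np.nonzero(gm);print('grip top',u.mean(),v.mean(),onz(w,u.mean(),v.mean(),136))
print(tri([(c,*[ (305+258/7-.4),265+67/7-.4]),(w,u.mean(),v.mean())]))
k=load('w4');print('cover knob',onz(k,279,205,156))
t=[onz(w,a,b,145-12) for a,b in((226,163),(330,162),(330,233),(229,234))];print(np.mean(t,0))
"
```

```text
mark [ 6.  74.4] ang from (cen) deg 17.3
tip [ 0.8 70.2] ang from (cen) deg 2.9
hub [-0.1 39.2] ang from (cen) deg -179.5
ellL [26.6 49.4] ang from (cen) deg 101.9
ellR [-25.8  57.5] ang from (cen) deg -84.5
top [ 7.8 78. ] ang from (cen) deg 18.8
bot [-12.6  29.4] ang from (cen) deg -153.9
cen [ 0.  52.8] ang from (cen) deg 179.6
[330 331 331 331 332] [297 297 298 299 299]
grip top 341.2894736842105 274.2631578947368 [ 461.49119542 -237.44717231  136.        ]
grip top 86.52216748768473 128.83251231527095 [ 460.23406646 -239.02924636  136.        ]
(array([ 460.11902408, -238.37985481,  137.58964935]), [0.13884489848251239, 0.2956189754121012])
cover knob [487.5708024  -94.46183085 156.        ]
[490.01001712 -94.19273327 133.        ]
```

Call:
{"name": "arm_command", "arguments": {
  "rows": "8.5 1.04 -2.73 0 0 0 0;8.5 1.04 -2.73 0 0 0 0;8.5 1.04 -2.73 0 0 0 0;8.5 1.04 -2.73 0 0 0 0;8.5 1.04 -2.73 0 0 0 0;8.5 0 0 4 0 0 0;8.5 0 0 4 0 0 0;8.5 0 0 0 0 0 0;8.5 0 0 0 0 0 0"
}}

```text
time: 11.52
tcp_pos: [461.2, -237.8, 349.5]
tcp_rot: [[-0.986, -0.166, -0.0], [-0.166, 0.986, 0.0], [0.0, 0.0, -1.0]]
force: [0.0, -0.3, 0.9]
grip_width: 0.994
```

```bash
python3 -c "
from h import *
st();shot('wrist','w5')"
```

```text
t 11.525 pos [ 461.2 -237.8  349.5] yaw -170.46 z [-1.e-04  1.e-04 -1.e+00] F [ 0.  -0.3  0.9] T [ 0.01 -0.07 -0.  ] g 0.994 q [ -30.6   21.1  111.9    0.    47.1 -130.2]
```

View pics/w5.png

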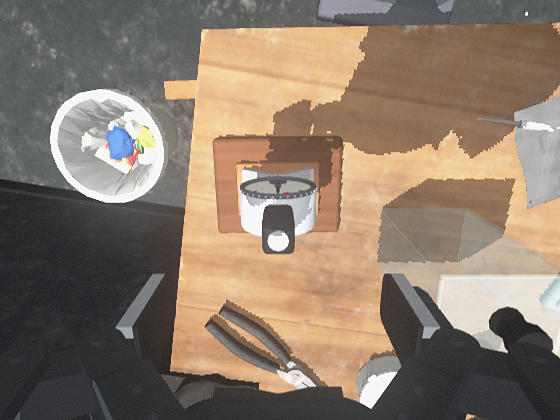

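The gauge is upright below the gripper, with the grip top at (278,241) in line with the knob column from before. The cover is off to the right. A quick check before descending.

```bash
python3 -c "
from h import *
c=load('w5')
print(onz(c,278,241,136.5))
a=onz(c,241,186,82);b=onz(c,317,186,82);print(np.degrees(np.arctan2(*(b-a)[[1,0]])),(a+b)/2, np.linalg.norm(b-a))
"
```

```text
[ 460.3618227 -238.0267235  136.5      ]
99.55155438298652 [ 443.31306171 -240.17085288   82.        ] 51.48425274057055
```

Aligned: yaw is 9.55° and the grip is at (460.5, −238). I'll descend 69.5 mm and grip.

Call:
{"name": "arm_command", "arguments": {
  "rows": "8.5 0 0 3 0 0 0;8.5 0 0 2.5 0 0 0;8.5 0.05 0 1.0 0 0 0;8.5 0 0 0.45 0 0 0;1 0 0 0 0 0 0;1 0 0 0 0 0 0;1 0 0 0 0 0 0;1 0 0 0 0 0 0;1 0 0 0 0 0 0;1 0 0 0 0 0 0;1 0 0 0 0 0 0;1 0 0 0 0 0 0",
  "squeeze": 60
}}

```text
time: 13.08
tcp_pos: [460.6, -237.9, 280.0]
tcp_rot: [[-0.986, -0.165, 0.001], [-0.165, 0.986, -0.0], [-0.001, -0.0, -1.0]]
force: [-0.7, 0.7, 6.6]
grip_width: 0.202
```

The gauge is gripped (opening about 18 mm). I'll lift, check, then carry it over to the ring.

Call:
{"name": "arm_command", "arguments": {
  "rows": "1 0 0 -1 0 0 0;1 0 0 -2.5 0 0 0;1 0 0 -3.5 0 0 0;1 0 0 -3.5 0 0 0;1 0 0 -3.5 0 0 0;1 0 0 -2 0 0 0;1 0 0 -1 0 0 0;1 -0.4 2.14 0 0 0 0;1 -0.8 4.28 0 0 0 0;1 -0.8 4.28 0 0 0 0;1 -0.8 4.28 0 0 0 0;1 -0.8 4.28 0 0 0 0;1 -0.8 4.28 0 0 0 0;1 -0.8 4.28 0 0 0 0;1 -0.8 4.28 0 0 0 0;1 -0.4 2.14 0 0 0 0;1 0 0 0 0 0 8.5;1 0 0 0 0 0 8.5;1 0 0 0 0 0 8.5;1 0 0 0 0 0 0"
}}

```text
time: 15.58
tcp_pos: [466.1, 111.0, 448.7]
tcp_rot: [[-0.962, 0.274, -0.002], [0.274, 0.962, -0.0], [0.002, -0.001, -1.0]]
force: [-0.4, -0.8, -3.0]
grip_width: 0.2
```

```bash
python3 -c "
from h import *
st();c=shot('wrist','w6');shot('top','t6')
cv2.imwrite('pics/w6c.png',cv2.resize(c['color'][120:320,170:390,::-1],None,fx=3,fy=3,interpolation=cv2.INTER_CUBIC))"
```

```text
t 15.575 pos [466.1 111.  448.7] yaw 164.09 z [-1.7e-03 -1.0e-04 -1.0e+00] F [-0.4 -0.8 -3. ] T [0.03 0.01 0.  ] g 0.2 q [  9.8  11.  110.    0.   59.2 -64.3]
```

View pics/w6.png

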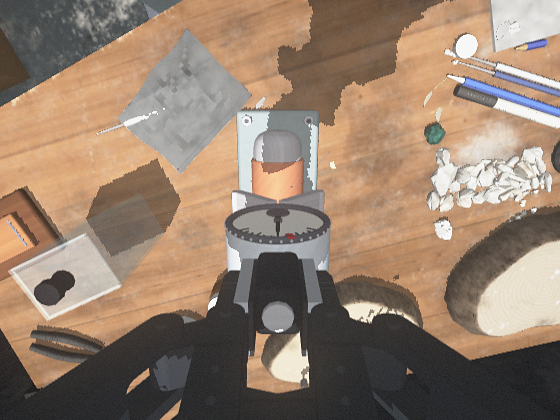

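View pics/w6c.png

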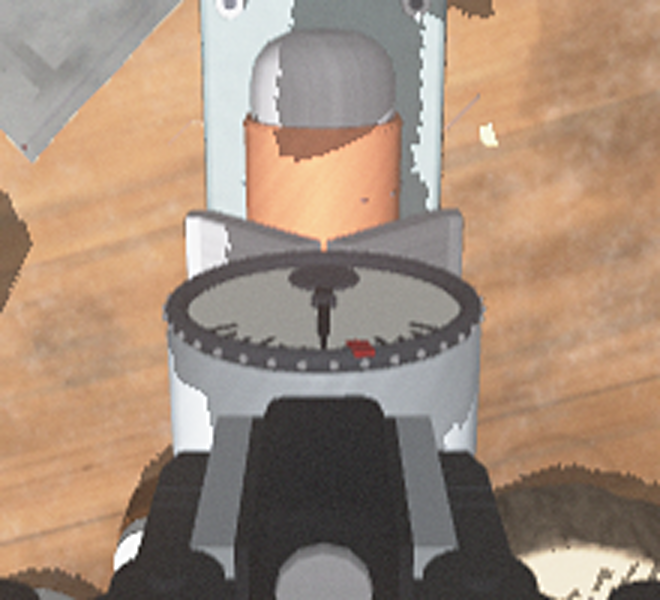

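View pics/t6.png

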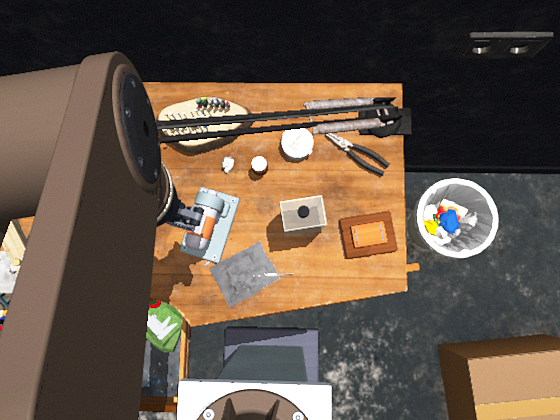

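The wrist camera sees the dial clearly. In the crop the pointer tip is at (323,345), the red mark at (361,349), and the mandrel lies square ahead. I'll compute the mark angle on the dial plane.

```bash
python3 -c "
from h import *
c=load('w6');R=np.array([[-0.962,.274,-.002],[.274,.962,0],[.002,-.001,-1]]);
t=np.array([466.1,111,448.7]);gz=-R[:,2];gx=-R[:,0];gy=R[:,1];o=t-gz*260
S=c['color'].astype(int);m=box(c,(S[...,0]-S[...,1]>60)&(S[...,0]-S[...,2]>60),280,228,300,245);v,u=np.nonzero(m);print('red',len(u),u.mean(),v.mean(),u.min(),u.max(),v.min(),v.max())
for off in(-12,-13,-14.5):
  def dp(a,b):
    p,d=ray(c,a,b);P=p+d*((o+gx*off-p)@gx)/(d@gx);return np.array([(P-o)@gy,(P-o)@gz])
  for n,a,b in(('mark',u.mean(),v.mean()),('tip',170+323/3-.3,120+347/3-.3),('hub',170+323/3,120+277/3),('L',170+166/3,120+307/3),('R',170+482/3,120+309/3),('T',170+325/3,120+370/3),('B',170+325/3,120+251/3)): print(off,n,dp(a,b).round(1),end=' ')
  q=dp(u.mean(),v.mean());L=dp(170+166/3,120+307/3);Rr=dp(170+482/3,120+309/3);cc=(L+Rr)/2;d=q-cc;print('ctr',cc.round(1),'ang',np.degrees(np.arctan2(d[0],d[1])).round(1),np.hypot(*d).round(1), 'asin from 20/22.5:',[np.degrees(np.arcsin(d[0]/r)).round(1) for r in(20,22.5,25)])
"
```

```text
red 32 290.3125 236.03125 286 294 234 238
-12 mark [ 5.9 67.8] -12 tip [-0.3 67. ] -12 hub [-0.2 31.8] -12 L [-28.1  48.6] -12 R [27.9 49.6] -12 T [ 0.1 76.6] -12 B [ 0.2 14.7] ctr [-0.1 49.1] ang 17.8 19.6 asin from 20/22.5: [np.float64(17.4), np.float64(15.5), np.float64(13.9)]
-13 mark [ 5.8 70.2] -13 tip [-0.3 69.4] -13 hub [-0.2 34.8] -13 L [-27.7  51.4] -13 R [27.5 52.3] -13 T [ 0.1 78.9] -13 B [ 0.2 18. ] ctr [-0.1 51.8] ang 17.8 19.3 asin from 20/22.5: [np.float64(17.2), np.float64(15.2), np.float64(13.7)]
-14.5 mark [ 5.7 73.9] -14.5 tip [-0.3 73.1] -14.5 hub [-0.2 39.3] -14.5 L [-27.   55.5] -14.5 R [26.9 56.4] -14.5 T [ 0.1 82.4] -14.5 B [ 0.2 22.9] ctr [-0.1 55.9] ang 17.8 18.9 asin from 20/22.5: [np.float64(16.8), np.float64(14.9), np.float64(13.3)]
```

Estimates put the mark at about 16.5° ± 1.3°. I'll lean the gauge in the air first, then come down radially onto the ring.

Call:
{"name": "arm_command", "arguments": {
  "rows": "1 0 0 0 -5.5 0 0;1 0 0 0 -5.5 0 0;1 0 0 0 -5.5 0 0;1 0 -2.1 0.44 0 0 0;1 0 -2.1 0.44 0 0 0;1 0 -2.1 0.44 0 0 0;1 0 -2.1 0.44 0 0 0;1 -0.1 -2.1 0.44 0 0 0;1 0 0 0 0 0 0;1 0 0 0 0 0 0;1 0 0 0 0 0 0;1 0 0 0 0 0 0;1 0 0 0 0 0 0;1 0 0 0 0 0 0;1 0 0 0 0 0 0"
}}

```text
time: 17.55
tcp_pos: [441.8, 19.5, 398.6]
tcp_rot: [[-0.961, 0.264, 0.078], [0.275, 0.922, 0.273], [-0.0, 0.284, -0.959]]
force: [-0.0, 0.3, -2.8]
grip_width: 0.197
```

```bash
cat >> h.py <<'E'
def rep(name):
    s=st();R=s['tcp_rot'];t=s['tcp_pos'];u=-R[:,2]
    a=np.radians(-15.95);X=np.array([np.cos(a),np.sin(a),0]);Y=np.array([-np.sin(a),np.cos(a),0]);rc=np.array([467,110.5,80.])
    gx=-R[:,0];gy=R[:,1]
    print('lean',np.degrees(np.arctan2(gy[2],u[2])).round(2),'yaw err',np.degrees(np.arccos(min(1,gx@X))).round(2))
    e=rc-(t-271.4*u);print('to go tool xyz mm',(R.T@e).round(1),'ring xyz of seat',np.round([-e@X,-e@Y,-e[2]],1))
    c=shot('wrist',name);cv2.imwrite(f'pics/{name}c.png',cv2.resize(c['color'][120:320,170:390,::-1],None,fx=3,fy=3,interpolation=cv2.INTER_CUBIC));return c
E
python3 -c "
from h import *
rep('w7');shot('scene','s7')"
```

```text
t 17.55 pos [441.8  19.5 398.6] yaw 164.03 z [ 0.0782  0.273  -0.9588] F [-0.   0.3 -2.8] T [-0.21  0.07 -0.06] g 0.197 q [ -8.7  10.7 120.1  21.9  49.2 -97.1]
lean 16.5 yaw err 0.02
to go tool xyz mm [ 0.9  0.1 60.9] ring xyz of seat [  0.9 -17.4  58.4]
```

View pics/w7c.png

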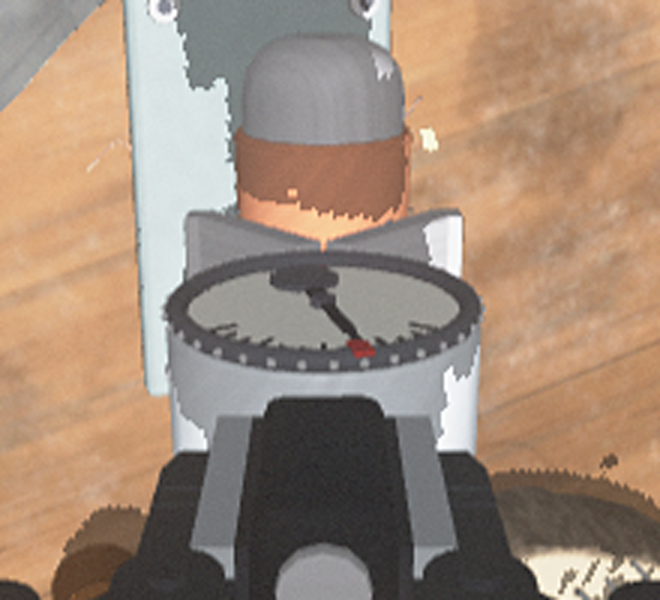

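View pics/s7.png

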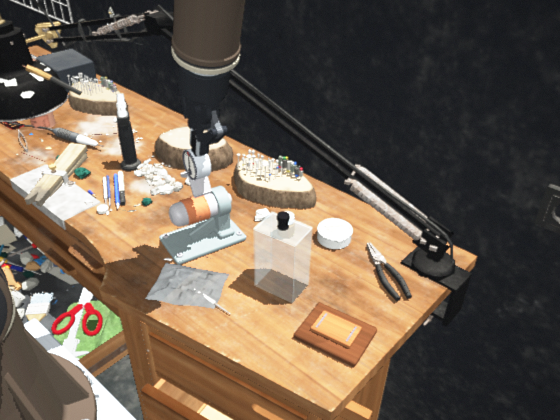

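The pointer lies right across the red mark, with the mark at (361,348) on the pointer's line. The ring is centred under the V notch (322 against 323). I'll lower along the gauge axis.

Call:
{"name": "arm_command", "arguments": {
  "rows": "1 0.05 0 1.5 0 0 0;1 0.04 0 2.0 0 0 0;1 0 0 1.2 0 0 0;1 0 0 0.6 0 0 0;1 0 0 0.3 0 0 0;1 0 0 0.2 0 0 0;1 0 0 0 0 0 0"
}}

```text
time: 18.52
tcp_pos: [445.6, 35.5, 343.2]
tcp_rot: [[-0.961, 0.264, 0.078], [0.275, 0.922, 0.273], [-0.0, 0.284, -0.959]]
force: [0.2, 0.8, -2.5]
grip_width: 0.2
```

```bash
python3 -c "
from h import *
rep('w8')"
```

```text
t 18.525 pos [445.6  35.5 343.2] yaw 164.03 z [ 0.0785  0.273  -0.9588] F [ 0.2  0.8 -2.5] T [-0.31  0.08 -0.01] g 0.2 q [ -6.5  15.9 123.3  25.4  40.8 -99.9]
lean 16.5 yaw err 0.03
to go tool xyz mm [0.2 0.  3.1] ring xyz of seat [ 0.2 -0.9  2.9]
```

View pics/w8c.png

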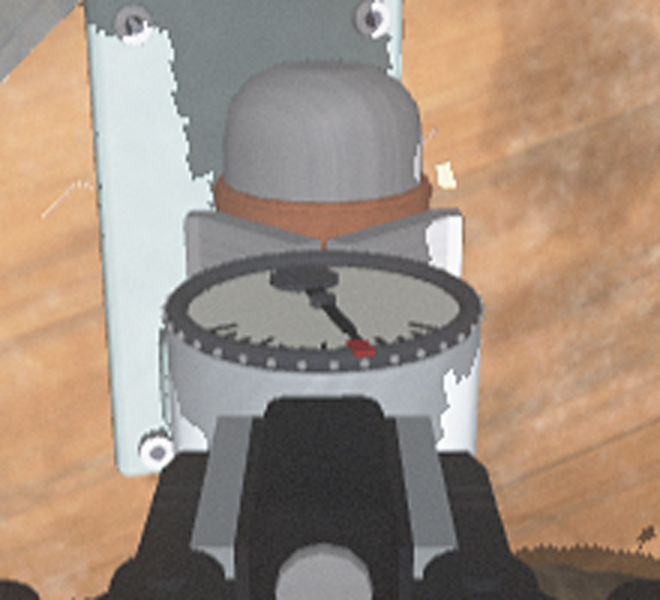

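Call:
{"name": "arm_command", "arguments": {
  "rows": "1 0 0 0.15 0 0 0;1 0 0 0.1 0 0 0;1 0 0 0.05 0 0 0;1 0 0 0 0 0 0"
}}

```text
time: 19.08
tcp_pos: [445.8, 36.3, 340.2]
tcp_rot: [[-0.961, 0.264, 0.078], [0.275, 0.922, 0.273], [-0.0, 0.284, -0.959]]
force: [-0.4, -2.3, 1.6]
grip_width: 0.201
```

First contact. I'll press on gently.

Call:
{"name": "arm_command", "arguments": {
  "rows": "1 0 0 0.03 0 0 0;1 0 0 0.03 0 0 0;1 0 0 0 0 0 0"
}}

```text
time: 19.45
tcp_pos: [445.9, 36.4, 340.1]
tcp_rot: [[-0.961, 0.264, 0.079], [0.275, 0.922, 0.273], [-0.001, 0.284, -0.959]]
force: [-4.2, -6.2, 14.9]
grip_width: 0.198
```

```bash
python3 -c "
from h import *
s=st();R=s['tcp_rot'];print('tool F',(R.T@(s['force']-[0.,.5,-2.6])).round(1))"
```

```text
t 19.45 pos [445.9  36.4 340.1] yaw 164.03 z [ 0.0789  0.273  -0.9588] F [-4.2 -6.2 14.9] T [-0.65  0.91  0.15] g 0.198 q [  -6.4   16.2  123.5   25.7   40.3 -100.2]
tool F [  2.2  -2.3 -19. ]
```

It now pushes 19 N almost straight along its axis (lateral 2 N), so both legs bear. I'll let it settle and check.

Call:
{"name": "arm_command", "arguments": {
  "rows": "1 0 0 0.02 0 0 0;1 0 0 0 0 0 0;1 0 0 0 0 0 0;1 0 0 0 0 0 0;1 0 0 0 0 0 0;1 0 0 0 0 0 0;1 0 0 0 0 0 0;1 0 0 0 0 0 0;1 0 0 0 0 0 0;1 0 0 0 0 0 0"
}}

```text
time: 20.7
tcp_pos: [446.0, 36.4, 340.1]
tcp_rot: [[-0.961, 0.263, 0.079], [0.275, 0.922, 0.273], [-0.001, 0.284, -0.959]]
force: [-5.7, -8.3, 19.9]
grip_width: 0.198
```

```bash
python3 -c "
from h import *
c=rep('w9')
x=c['color'][190:250,215:345,::-1];cv2.imwrite('pics/w9d.png',cv2.resize(x,None,fx=6,fy=6,interpolation=cv2.INTER_CUBIC))
S=shot('scene','s9');cv2.imwrite('pics/s9c.png',cv2.resize(S['color'][130:310,140:340,::-1],None,fx=3.3,fy=3.3,interpolation=cv2.INTER_CUBIC))"
```

```text
t 20.7 pos [446.   36.4 340.1] yaw 164.03 z [ 0.0792  0.273  -0.9588] F [-5.7 -8.3 19.9] T [-0.66  1.11  0.13] g 0.198 q [  -6.4   16.2  123.5   25.7   40.3 -100.2]
lean 16.51 yaw err 0.07
to go tool xyz mm [ 0.5 -0.  -0.1] ring xyz of seat [ 0.5  0.1 -0.1]
```

View pics/w9d.png

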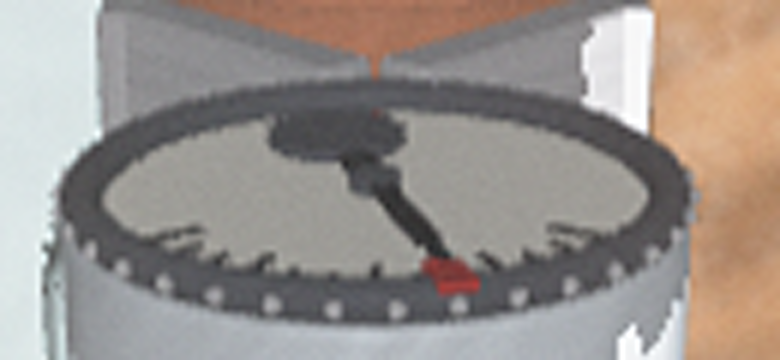

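View pics/s9c.png

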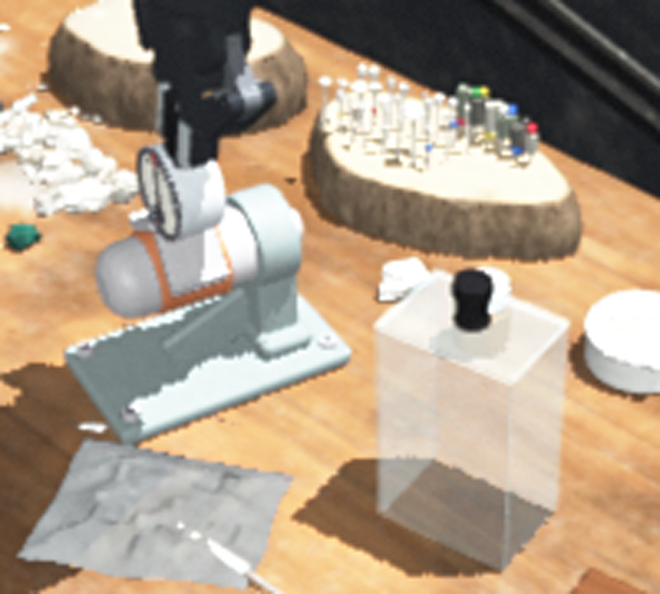

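View pics/w9c.png

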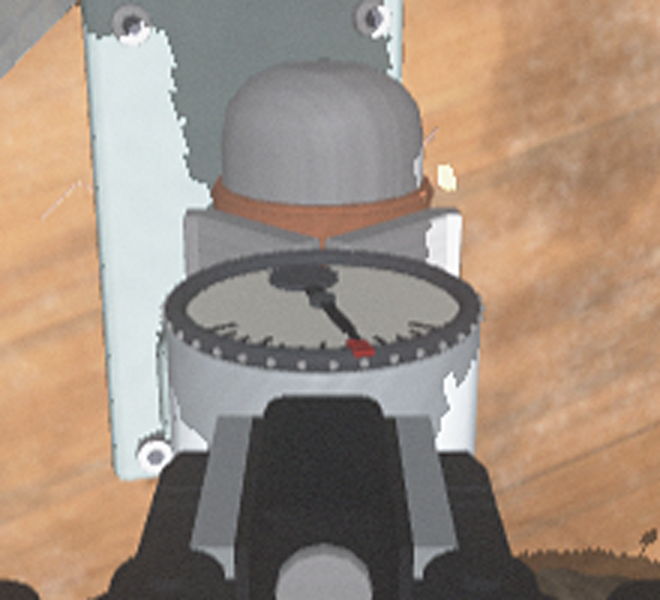

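The pointer meets the inner end of the red mark, at about (447,262) in the 6× crop. The ring is centred under the V and the cover is undisturbed. One numeric check of pointer against mark before handing in.

```bash
python3 -c "
from h import *
c=load('w9');I=c['color'].astype(int)
for v in range(216,241):
    r=I[v,268:300];red=[268+i for i in range(32) if r[i,0]-r[i,1]>45]
    L=r.sum(1)/3;dk=np.clip(140-L,0,None);dk[[i for i in range(32) if r[i,0]-r[i,1]>30]]=0
    w=dk[:28]; print(v,'dark',round(268+(w*np.arange(28)).sum()/w.sum(),1) if w.sum()>0 else None,'n',(w>40).sum(),'red',(red[0],red[-1],np.mean(red)) if red else None)
"
```

```text
216 dark 273.3 n 11 red None
217 dark 275.1 n 7 red None
218 dark 276.4 n 8 red None
219 dark 276.9 n 9 red None
220 dark 277.1 n 9 red None
221 dark 277.5 n 8 red None
222 dark 278.5 n 6 red None
223 dark 280.1 n 5 red None
224 dark 281.0 n 5 red None
225 dark 281.8 n 5 red None
226 dark 282.7 n 6 red None
227 dark 283.6 n 6 red None
228 dark 284.5 n 6 red None
229 dark 285.4 n 5 red None
230 dark 285.9 n 5 red None
231 dark 287.2 n 3 red None
232 dark 289.3 n 5 red None
233 dark 290.1 n 0 red (286, 289, np.float64(287.5))
234 dark 282.6 n 1 red (286, 292, np.float64(289.0))
235 dark 281.4 n 4 red (286, 293, np.float64(289.5))
236 dark 278.2 n 15 red (287, 294, np.float64(290.5))
237 dark 278.3 n 21 red (288, 294, np.float64(291.0))
238 dark 278.3 n 21 red (288, 294, np.float64(291.0))
239 dark 281.1 n 25 red None
240 dark 281.5 n 19 red None
```

The pointer's line passes 0.6–1 px beyond the mark's centre, about 1° of excess lean. I'll rock back 0.7° about the ring axis to centre it.

Call:
{"name": "arm_command", "arguments": {
  "rows": "1 0 0.17 0 0.35 0 0;1 0 0.16 0 0.35 0 0;1 0 0 0 0 0 0;1 0 0 0 0 0 0;1 0 0 0 0 0 0;1 0 0 0 0 0 0;1 0 0 0 0 0 0;1 0 0 0 0 0 0;1 0 0 0 0 0 0;1 0 0 0 0 0 0;1 0 0 0 0 0 0;1 0 0 0 0 0 0"
}}

```text
time: 22.3
tcp_pos: [446.9, 39.3, 340.9]
tcp_rot: [[-0.961, 0.264, 0.076], [0.275, 0.925, 0.261], [-0.001, 0.272, -0.962]]
force: [-5.6, -8.8, 18.8]
grip_width: 0.199
```

```bash
python3 -c "
from h import *
c=rep('w10');s=st();R=s['tcp_rot'];print('tool F',(R.T@(s['force']-[0.,.5,-2.6])).round(1))
x=c['color'][190:250,215:345,::-1];cv2.imwrite('pics/w10d.png',cv2.resize(x,None,fx=6,fy=6,interpolation=cv2.INTER_CUBIC))
I=c['color'].astype(int)
for v in range(222,239):
    r=I[v,268:300];red=[268+i for i in range(32) if r[i,0]-r[i,1]>45]
    L=r.sum(1)/3;w=np.clip(140-L,0,None)[:28]; print(v,'dark',round(268+(w*np.arange(28)).sum()/max(w.sum(),1),1),'red',np.mean(red) if red else None)
"
```

```text
t 22.3 pos [446.9  39.3 340.9] yaw 164.03 z [ 0.076   0.2615 -0.9622] F [-5.6 -8.8 18.8] T [-0.86  0.98  0.13] g 0.199 q [ -5.7  16.2 123.2  24.5  40.2 -98.5]
lean 15.8 yaw err 0.07
to go tool xyz mm [ 0.6  0.1 -0.2] ring xyz of seat [ 0.6 -0.  -0.2]
t 22.35 pos [446.9  39.3 341. ] yaw 164.03 z [ 0.0761  0.2615 -0.9622] F [-4.8 -8.9 18.1] T [-0.88  1.07  0.14] g 0.202 q [ -5.7  16.2 123.2  24.5  40.2 -98.5]
tool F [  2.   -4.3 -22.8]
222 dark 278.5 red None
223 dark 280.1 red None
224 dark 280.8 red None
225 dark 281.6 red None
226 dark 282.5 red None
227 dark 283.4 red None
228 dark 284.1 red None
229 dark 284.8 red None
230 dark 285.5 red None
231 dark 286.8 red None
232 dark 289.0 red None
233 dark 288.5 red 287.5
234 dark 287.2 red 289.0
235 dark 285.7 red 290.0
236 dark 282.1 red 290.5
237 dark 280.8 red 291.0
238 dark 281.4 red 291.0
```

View pics/w10d.png

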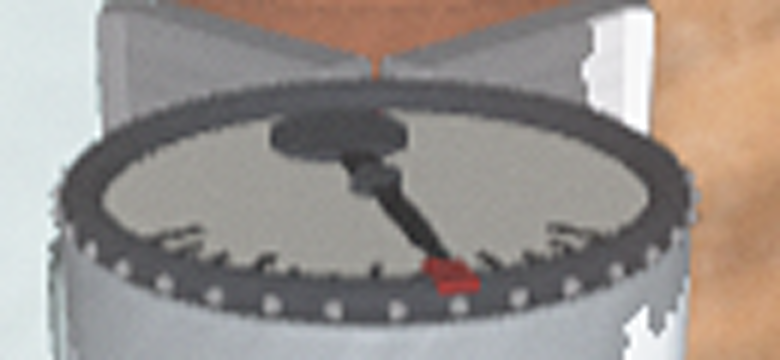

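The pointer is now centred on the mark: pointer line 288.9 against mark 289.0 at row 234, and 290.5 against 290.5 at row 236. The seat is within 1 mm of the ring centre and both legs are loaded, so I'll hand in.

```bash
python3 -c "
from station import manip
print(manip.finish_job())"
```

```text
the job is handed in; nothing more can be done
None
```

I lifted the cover off and stood it upright on the bare bench at about (490, −95) mm. The gauge is seated on the ring, and I handed the job in at 22 s with it still gripped and pressed down.

**Last checks:**
- **Pointer:** in the wrist view the pointer's line meets the red mark within about 0.2 px, with the gauge leaning 15.8° (0.276 rad).
- **Mark angle:** my earlier estimates of it spread over 15–17.8°, so I relied on the direct pointer-to-mark sighting. My first lean of 16.5° ran about 1° past the mark, so I rocked it back 0.7°.
- **Seating:** the seat point is about 0.6 mm along the ring and 0.2 mm off the ring axis, worked out from the arm's pose and my measured ring position. It is square to the ring within 0.1°.
- **Push:** about 23 N along the gauge axis with 4 N sideways. That indicates both legs bear, a little unevenly.
- **Cover and other things:** in the last scene picture, taken just before the final 0.7° rock, the cover stood upright and untouched. The other things looked unmoved in the pictures; I did not measure them.

No check failed, and handing in reported no verdict.

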